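# Dose a handled dish under a bench pump bottle

### The arm

A 6-joint arm with a two-finger parallel gripper is mounted at the origin on the work surface. World frame = base frame: x ahead of the robot, y to its left, z up, the work surface at z = 0. Lengths are in m, angles in rad, forces in N, time in s.
With the tool pointing down it reaches from about 0.325 to 0.925 m from the base axis. Payload 3.1 kg.
Tool frame: the origin (TCP) lies at the very end of the fingers, on their centre line; the grasp point (between the pads) lies 19 mm behind it; z points along the fingers, y is the line along which they close (so a half turn about z gives the same grasp; the last joint's range is limited). The gripper opens to 85 mm and grips with 20 to 120 N. Pads are 22 mm wide; open, the fingers measure 114 mm over their backs; the gripper's body (76 mm by 85 mm) begins 54 mm behind the grasp point. The pads swing forward as they close: fully open they stand 13 mm farther back than shut.
Start: joints at [1.202, 0.217, 1.613, -0, 1.311, -0.112], TCP at [0.159, 0.605, 0.231] pointing down, gripper open.
Joint ranges: [-2.75, 2.75], [-0.78, 2.1], [0.31, 2.55], [-1.13, 4.27], [0.13, 2.63], [-2.58, 2.58]. Speed limits (rad/s): [2.79, 2.79, 3.14, 3.14, 3.14, 3.14].

### API

Orientations are given as a unit quaternion [w, x, y, z].
In Python, from rig import manip gives the robot as it stands. The module is installed in compiled form; this text tells all that it offers.
- The arm moves only by the tool play_rows, never from a script. Its argument "steps" is a list of rows, each a list of 2 entries, a list of its own where there are three numbers: the shift along the tool's x, y, z as a fraction of full scale, then the turn, a rotation vector about the tool's x, y, z as a fraction of full scale. In form: [[[tx, ty, tz], [rx, ry, rz]], ...]. A call has 1 to 5 rows; each row shifts and turns the commanded pose from where the row before left it, along the tool's axes as they then stand; what a row does not reach is not made up. Full scale, the value 1, is 75 cm for a shift and 1.5 rad for a turn. A row lasts 1/10 s, in which the tool goes at most 50 mm and 8.59 degrees, less where a joint would pass 70% of its speed; a pose out of reach is approached as far as the arm can. A call with a number of a shift or a turn outside -1 to 1 is refused whole. A call with a gripper value outside its range is refused whole. "grip" is the gripper's target within -1 to 1 (shut at 1, half-way at 0, fully open at -1), set as the call begins (left out, the last holds). The fingers move at their own pace and stop on an object; the grip force is fixed at half the most. Time passes only in rows, so rows that do not move let the fingers close. It gives the time, the measured TCP pose, the force, the opening and the grip force at its end, in the units of the state.
- manip.get_obs(): the state, without advancing time (a new reading comes with each control period).
- manip.snapshot(name): name is "side" or "top" or "wrist"; returns a dict with "pixels" (420x560x3 uint8, blue, green, red), "z_map" (420x560 float32, m along the optical axis (not along the pixel's ray), 0 where there is no reading), "vertical_fov" (degrees; the focal length in pixels is half the picture's height over the tangent of half this angle, whatever the lens; pixels are square), "cx", "cy" (the principal point, pixels), "extrinsics" (4x4, takes a point from world to camera coordinates). Camera axes: x right, y down, z forward; pixel columns grow to the right and rows downward; lengths in m; the calibration is good to about 2 mm. A picture is of the moment at which its call begins.
- manip.job_done(): hands the job in; it is judged then, once.
Trained networks look in the newest picture that a camera, given by its name, has taken for a name from the list of things; names that differ only in an ending like _2 or _b are one class to them, and where a whole thing is asked for, a point or a joint stands for the part that bears it (a point fixed in the world has none). Each returns a list of dicts, best first, with "p" (0 to 1); they miss things now and then, are a little off and sometimes report something else, mostly with a low value. They report only what shows in the picture. A call takes as long as a camera call. They do not tell look-alikes from the thing itself.
- manip.search_frame(camera, name): "location" ([column, row] in pixels, amid what is visible of it).
- manip.outline_of(camera, name): "pixels" (420x560 bool, what is visible of it) and "location" ([column, row] in pixels, amid what is visible of it).
The state is a dict: "time_s": time; "joint_pos": joint angles; "qvel": joint speeds; "tau": joint torques, N m; "position": TCP position; "tool_rot": TCP orientation; "ft_force": force on the tool from outside, world axes, zero at the start; "wrist_torque": the same for the moment, N m; "grip_width": finger opening in m; "finger_force": force on a finger pad.
Only numpy, scipy, OpenCV 4.12 (cv2) and the standard library are available. Lean on these libraries where they do the work, as an engineer would, in place of code of your own. Each camera call takes 0.05 s, during which the arm holds its last target. There are 200 camera calls.

### The job

Take the small white dish with the handle out of its cradle by its bowl, stand it on the open bench and let go, then take it again by its handle and stand it with its bowl centred under the spout of the pump bottle. Let go of it and press the pump head right down, then let it spring back, leaving the dish standing under the spout. Keep the dish upright, do not work the pump unless the dish stands under the spout, and leave everything else as it is.

Things in the scene. Friction and masses are not known exactly. Their poses are not given: they have to be found in the camera images.
- dish: white porcelain dish, 100 g: round bowl 56 mm outer diameter (48 inside), 38 mm high, with one straight bar handle 12 mm wide (y), 10 mm high, its middle 27 mm above the underside, running along the dish's +x from the bowl wall to 110 mm from the bowl's axis. Origin: centre of the bowl's underside; z up. It starts standing on the bench, handle in the cradle's slot
- dish_grip (a point): point on the dish's handle, 88 mm along +x from the bowl's axis, 27 mm above the underside, in the middle of the bar
- cradle: fixed grey cradle, x from -44 to +52 mm, 56 mm wide: two cheeks 46 mm high with a 24 mm wide slot between them along x, open at the top and the -x end. The parked bowl stands just outside the -x end, its axis 80 mm from the origin; its handle lies in the slot, out of the fingers' reach, and lifts straight up. Origin on the bench, z up
- bottle: the fixed white pump bottle, 72 mm in diameter to 125 mm height, clamped on a steel plate 100 x 100 x 8 mm. Origin: on the bench under the bottle's axis; z up; the spout points along its -x
- pump (a joint): how far the sprung pump head is pressed down: 0 up, 0.014 m fully down; about 3.5 N to start, 8.5 N at the bottom; springs back up
- pump_top (a point): centre of the flat round top (34 mm across) of the pump head, on the bottle's axis, 196 mm above the bench when up; press here straight down
- pump_outlet (a point): lower end of the spout's nozzle, 80 mm from the bottle's axis towards the bottle's -x, 171 mm above the bench when up; the spout bar runs from there to the pump head, 12 mm wide, its top at 193 mm
- plain_dish: bystander: a white bowl-shaped dish 72 mm across, 32 mm high, WITHOUT a handle; origin under its centre
- amber_bottle: bystander: amber capped bottle 64 mm across, 150 mm high
- foil_jar: bystander: foil-covered jar 76 mm across, 130 mm high
- capped_bottle: bystander: white bottle 72 mm across, 140 mm high, with a plain cap and no pump
- beaker: bystander: clear beaker 70 mm across, 90 mm high
- plate_a: bystander: flat clear well plate about 106 x 106 x 17 mm
- plate_b: bystander: flat clear well plate about 106 x 106 x 17 mm
- screw_cap: bystander: loose screw cap 42 mm across, 20 mm high
There are look-alikes about, which are no part of the job. What is shaped like the dish but black or blue is not meant. What is shaped like the cradle but red or yellow is not meant.

How it is judged:
On the way, in this order (a step that is already met when the one before it is completed fails the run):
1. the dish stands on the open bench, out of the cradle and not yet under the spout, and is let go (height (world z) of dish between -0.004 and 0.004 m and angle between dish's own z axis and vertical below 0.08 rad and contact force between the fingers and dish below 0.3 N and horizontal distance between dish_grip and cradle above 0.08 m and horizontal distance between dish and pump_outlet above 0.04 m), for 0.1 s.
2. the fingers hold the dish by its handle with the bowl within 30 mm of the spout's axis (contact force between the fingers and dish above 1 N and x of the grasp point in the frame of dish above 0.04 m and horizontal distance between dish and pump_outlet below 0.03 m), for 0.1 s.
3. the pump head is pressed right down (11 mm or more) while the dish, let go, stands with its axis within 15 mm of the spout's (value of joint pump above 0.011 m and horizontal distance between dish and pump_outlet below 0.015 m and height (world z) of dish between -0.004 and 0.004 m and angle between dish's own z axis and vertical below 0.08 rad and contact force between the arm and dish below 0.3 N), for 0.05 s.
At the end, for the whole second after the job is handed in: the pump head is back up (within 2 mm) and the handled dish stands upright on the bench, at rest and let go, its axis within 15 mm of the spout's outlet seen from above; nothing else has been moved (value of joint pump below 0.002 m and horizontal distance between dish and pump_outlet below 0.015 m and height (world z) of dish between -0.004 and 0.004 m and angle between dish's own z axis and vertical below 0.08 rad and contact force between the arm and dish below 0.3 N and linear speed of dish below 0.01 m/s); the robot touches nothing.
It fails at once if the pump is pressed more than 5 mm while the dish does not stand under the spout (within 20 mm) (value of joint pump above 0.005 m and (horizontal distance between dish and pump_outlet above 0.02 m or height (world z) of dish above 0.01 m)).
It fails at once if the dish is tipped by more than 20 degrees (angle between dish's own z axis and vertical above 0.35 rad).
It fails at once if a bystander is moved by more than 20 mm or knocked over (distance of any of plain_dish, amber_bottle, foil_jar, capped_bottle, beaker, plate_a, plate_b, screw_cap from where it was at the start of the episode above 0.02 m or angle between any of plain_dish, amber_bottle, foil_jar, capped_bottle, beaker, plate_a, plate_b, screw_cap's own z axis and vertical above 0.3 rad).
It also fails if it takes over 70 s, if anything falls off the work surface, if the arm or the gripper's body presses on something with over 40 N, if the wrist force passes 120 N, or if a joint passes its speed limit or range.

## Working session

There is one attempt and no reset: what is moved stays moved. The work goes in short steps, Python scripts to look and compute and a tool call to move; the robot and the scene stay as the last step left them, time stands still between calls to the robot, and variables do not carry over. Pictures are saved under pics/ and viewed, at most 10 in all, crops included, and the job is handed in when it is done.

Besides the shell and the picture viewer there is one more tool, called by a JSON object that holds its "method" and its "body", one argument or row to a line. play_rows: Moves the arm, as the interface text tells. Shift numbers are shares of 75 cm and turn numbers shares of 1.5 rad, none past 1 either way. Its arguments: {"type":"object","properties":{"steps":{"type":"array","items":{"type":"array"}},"grip":{"type":"number"}},"required":["steps"]}

```bash
mkdir -p pics
cat > h.py <<'E'
import numpy as np, cv2
from rig import manip
from scipy.spatial.transform import Rotation as R
def cam(n):
    s=manip.snapshot(n); return s
def world(s,mask=None):
    z=s["z_map"].astype(float); h,w=z.shape
    f=h/2/np.tan(np.radians(s["vertical_fov"])/2)
    v,u=np.mgrid[:h,:w]
    p=np.stack([(u-s["cx"])/f*z,(v-s["cy"])/f*z,z],-1)
    E=np.array(s["extrinsics"]); 
    q=(p-E[:3,3])@E[:3,:3]
    q[z<=0]=np.nan
    return q
def plan(target,yaw=None):
    "print shift fractions in tool axes to reach target TCP"
    o=manip.get_obs(); q=o["tool_rot"]; r=R.from_quat([q[1],q[2],q[3],q[0]])
    d=r.inv().apply(np.array(target)-o["position"]); print("shift/0.75",np.round(d/0.75,4))
E
python3 - <<'E'
from h import *
o=manip.get_obs(); print({k:np.round(v,3) for k,v in o.items()})
im=[]
for n in("top","side"):
    s=cam(n); q=world(s); np.savez(f"{n}.npz",q=q,px=s["pixels"]); cv2.imwrite(f"pics/{n}.png",s["pixels"])
    for t in("dish","dish_grip","cradle","bottle","pump_top","pump_outlet","plain_dish","amber_bottle","foil_jar","capped_bottle","beaker","plate_a","screw_cap"):
        for m in manip.outline_of(n,t)[:3]:
            k=m["pixels"]&np.isfinite(q[...,0]); w=q[k]
            print(n,t,round(m["p"],2),np.round(m["location"]),np.round(np.median(w,0),3) if len(w) else None, np.round(np.r_[w.min(0),w.max(0)],3) if len(w) else None)
E
```

```text
{'time_s': np.float64(0.0), 'joint_pos': array([ 1.202,  0.218,  1.615,  0.   ,  1.311, -0.112]), 'qvel': array([-0.   , -0.001,  0.001, -0.001,  0.001,  0.001]), 'tau': array([ 0.0000e+00, -3.9685e+01, -3.0385e+01, -0.0000e+00,  1.0000e-02,
       -0.0000e+00]), 'position': array([0.158, 0.604, 0.23 ]), 'tool_rot': array([-0.   ,  0.128,  0.992, -0.001]), 'ft_force': array([-0.465,  1.172,  0.179]), 'wrist_torque': array([ 0.042, -0.012, -0.015]), 'finger_force': np.float64(0.0), 'grip_width': np.float64(0.086)}
top dish 0.84 [328. 206.] [ 0.577 -0.178  0.014] [ 0.541 -0.203 -0.004  0.659 -0.144  0.047]
top dish 0.74 [338. 239.] [ 0.45  -0.214  0.017] [ 0.354 -0.246 -0.004  0.481 -0.187  0.045]
top dish 0.5 [378. 167.] [ 0.722 -0.379  0.016] [ 0.681 -0.463 -0.007  0.782 -0.336  0.043]
top dish_grip 0.77 [336. 242.] [ 0.445 -0.212  0.017] [ 0.351 -0.243 -0.004  0.481 -0.187  0.045]
top dish_grip 0.61 [377. 165.] [ 0.718 -0.374  0.021] [ 0.681 -0.442 -0.007  0.765 -0.337  0.043]
top dish_grip 0.59 [321. 206.] [ 0.571 -0.175  0.009] [ 0.542 -0.203 -0.004  0.659 -0.144  0.047]
top cradl
[... 2918 characters left out ...]
0.001  0.624 -0.103  0.043]
side capped_bottle 0.78 [374. 229.] [ 0.784 -0.14   0.076] [ 0.751 -0.219 -0.002  0.916  0.024  0.144]
side beaker 0.92 [334. 197.] [0.79  0.076 0.064] [0.766 0.055 0.004 0.835 0.127 0.095]
side plate_a 0.93 [240. 184.] [0.574 0.419 0.017] [ 0.518  0.371 -0.002  0.645  0.508  0.023]
side plate_a 0.78 [384. 339.] [ 0.56  -0.45   0.017] [ 0.509 -0.533 -0.002  0.631 -0.383  0.08 ]
side plate_a 0.54 [306. 176.] [0.76  0.22  0.081] [ 0.736  0.204 -0.     0.884  0.463  0.135]
side screw_cap 0.72 [330. 337.] [ 0.457 -0.389  0.02 ] [ 0.438 -0.406 -0.001  0.492 -0.354  0.026]
side screw_cap 0.37 [393. 248.] [ 0.758 -0.254  0.078] [ 0.738 -0.276 -0.002  0.927 -0.122  0.154]
```

View pics/top.png

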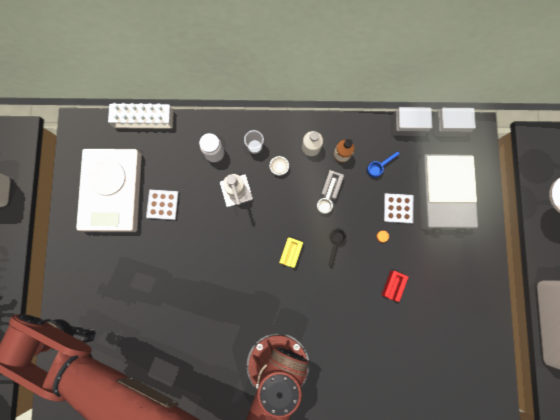

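View pics/side.png

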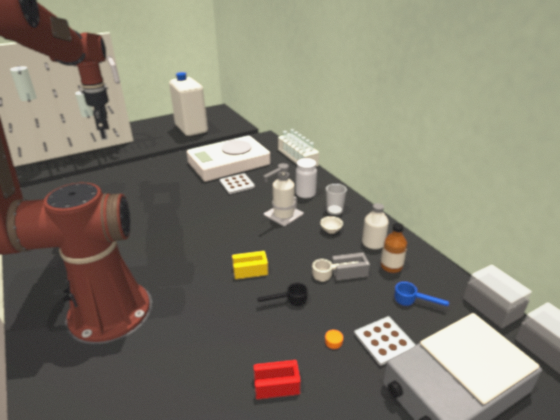

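Top view, three handled dishes: white at (325,206), black at (338,237), blue at (376,169). The white one, with its handle in the grey cradle at (333,185), fits the description. The yellow (291,252) and red (396,286) cradles are look-alikes. The pump bottle is at (236,188). I'll enlarge a crop to confirm and fit the geometry.

Run:
```python
from h import *
im=cv2.imread("pics/top.png")
cv2.imwrite("pics/crop.png",cv2.resize(im[135:235,215:365],None,fx=5,fy=5,interpolation=cv2.INTER_CUBIC))
from scipy.optimize import least_squares
P=[];
for n in("top","side"):
    d=np.load(n+".npz"); q=d["q"].reshape(-1,3); 
    def sel(x0,x1,y0,y1,z0,z1): 
        return q[(q[:,0]>x0)&(q[:,0]<x1)&(q[:,1]>y0)&(q[:,1]<y1)&(q[:,2]>z0)&(q[:,2]<z1)]
    b=sel(.53,.61,-.22,-.13,.03,.05); b=b[np.hypot(*(b[:,:2]-[.575,-.174]).T)<.034]
    print(n,"bowl",len(b),b.min(0),b.max(0),np.median(b,0))
    f=least_squares(lambda c:np.maximum(np.hypot(*(b[:,:2]-c[:2]).T)-.028,0)+np.minimum(np.hypot(*(b[:,:2]-c[:2]).T)-.024,0),b[:,:2].mean(0),loss="soft_l1",f_scale=.002); print("fit",f.x)
    c=sel(.585,.72,-.26,-.14,.040,.06); r=cv2.minAreaRect((c[:,:2]*1000).astype(np.float32)); print("cradle",len(c),r)
    p=sel(.5,.7,.06,.23,.18,.21); print("pump",len(p),p.min(0),p.max(0), cv2.minAreaRect((p[:,:2]*1000).astype(np.float32)))
    print(np.round(p[np.argsort(p[:,0])][::max(1,len(p)//14)],3).tolist())
    pl=sel(.5,.72,.04,.25,.004,.013); print("plate",len(pl),cv2.minAreaRect((pl[:,:2]*1000).astype(np.float32)))
    bb=sel(.56,.68,.09,.21,.06,.12); print("body",len(bb)); g=least_squares(lambda c:np.hypot(*(bb[:,:2]-c).T)-.036,[.62,.15],loss="soft_l1",f_scale=.002);print(g.x)
```

```text
top bowl 61 [ 0.54213167 -0.19764443  0.03002144] [ 0.60830404 -0.14516029  0.04712178] [ 0.57523747 -0.17659541  0.03821602]
fit [ 0.57083512 -0.17125044]
cradle 224 ((641.891357421875, -198.767578125), (55.587989807128906, 106.57483673095703), 70.81742095947266)
pump 162 [0.54484142 0.12696463 0.1823814 ] [0.64145564 0.17174025 0.20227735] ((592.7638549804688, 150.1417236328125), (100.03053283691406, 30.82765007019043), 10.092912673950195)
[[0.545, 0.137, 0.191], [0.554, 0.14, 0.196], [0.562, 0.131, 0.187], [0.572, 0.138, 0.189], [0.581, 0.137, 0.193], [0.59, 0.14, 0.198], [0.601, 0.147, 0.195], [0.61, 0.157, 0.198], [0.615, 0.145, 0.192], [0.62, 0.161, 0.198], [0.624, 0.144, 0.197], [0.627, 0.167, 0.198], [0.631, 0.155, 0.196], [0.634, 0.145, 0.196], [0.639, 0.152, 0.192]]
plate 438 ((609.9803466796875, 145.38931274414062), (219.76014709472656, 208.23660278320312), 0.05535954609513283)
body 51
[0.62849626 0.15693766]
side bowl 148 [ 0.5427865  -0.19887028  0.03001465] [ 0.60895036 -0.14075539  0.04461327] [ 0.57457536 -0.17663298  0.03640214]
fit [ 0.57196014 -0.17098851]
cradle 354 ((641.1859741210938, -194.7730712890625), (62.325016021728516, 111.3682632446289), 71.86837005615234)
pump 145 [0.5457357  0.12730256 0.1806727 ] [0.64478186 0.17729782 0.20040002] ((596.4868774414062, 144.80450439453125), (102.33122253417969, 33.03209686279297), 19.502355575561523)
[[0.546, 0.136, 0.188], [0.551, 0.134, 0.188], [0.559, 0.134, 0.193], [0.568, 0.143, 0.193], [0.577, 0.14, 0.196], [0.589, 0.143, 0.191], [0.597, 0.143, 0.189], [0.608, 0.143, 0.193], [0.616, 0.157, 0.196], [0.619, 0.149, 0.198], [0.622, 0.162, 0.199], [0.626, 0.143, 0.192], [0.629, 0.148, 0.196], [0.636, 0.146, 0.188], [0.64, 0.147, 0.194]]
plate 376 ((610.3880004882812, 145.3358154296875), (215.89308166503906, 208.71444702148438), 0.7696641683578491)
body 320
[0.63049855 0.15990935]
```

View pics/crop.png

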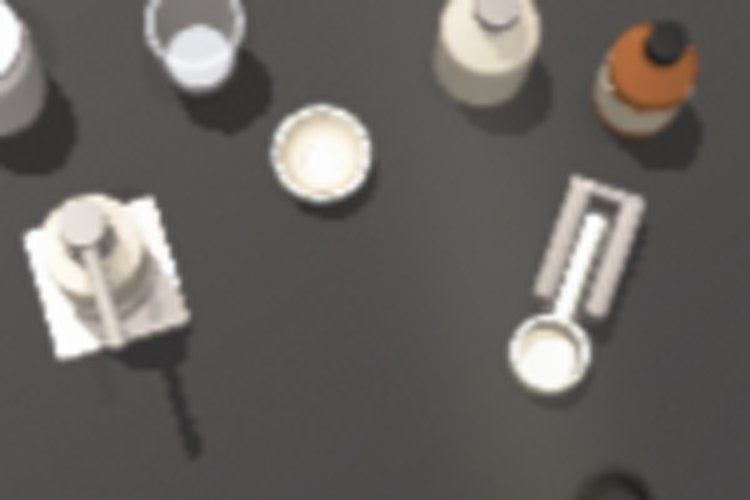

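The crop shows the white handled dish with its bowl at crop (550,355) and its handle in the grey cradle. The pump's spout points to the lower right, ending at crop (115,345). Moving over the bowl now, with the grip line across the handle.

{"method": "play_rows", "body": {
  "steps": [
    [[-0.048,-0.044,0],[0,0,0.056]],
    [[-0.048,-0.044,0],[0,0,0]],
    [[-0.048,-0.044,0],[0,0,0]],
    [[-0.048,-0.044,0],[0,0,0]],
    [[-0.048,-0.044,0],[0,0,0]]
  ],
  "grip": -1
}}

```text
time_s: 1.9
position: [0.2773, 0.3893, 0.2315]
tool_rot: [0.0, 0.169, 0.986, 0.0]
ft_force: [0.0, -0.2, 0.5]
grip_width: 0.0853
finger_force: 0.0
```

{"method": "play_rows", "body": {
  "steps": [
    [[-0.048,-0.044,0],[0,0,0]],
    [[-0.048,-0.044,0],[0,0,0]],
    [[-0.048,-0.044,0],[0,0,0]],
    [[-0.048,-0.044,0],[0,0,0]],
    [[-0.048,-0.044,0],[0,0,0]]
  ]
}}

```text
time_s: 2.4
position: [0.3919, 0.1735, 0.2318]
tool_rot: [0.001, 0.169, 0.986, 0.0]
ft_force: [1.0, -0.7, 0.3]
grip_width: 0.0857
finger_force: 0.0
```

{"method": "play_rows", "body": {
  "steps": [
    [[-0.048,-0.044,0],[0,0,0]],
    [[-0.048,-0.044,0],[0,0,0]],
    [[-0.048,-0.044,0],[0,0,0]],
    [[-0.048,-0.044,0],[0,0,0]],
    [[0,0,0],[0,0,0]]
  ]
}}

```text
time_s: 2.9
position: [0.4853, -0.0023, 0.232]
tool_rot: [0.001, 0.173, 0.985, -0.001]
ft_force: [0.5, 0.5, -0.5]
grip_width: 0.0857
finger_force: 0.0
```

Run:
```python
from h import *
o=manip.get_obs(); print(o["position"],o["joint_pos"],o["time_s"])
s=cam("wrist"); q=world(s); np.savez("w1.npz",q=q,px=s["pixels"]); cv2.imwrite("pics/w1.png",s["pixels"])
for t in("dish","cradle","bottle"):
    for m in manip.outline_of("wrist",t)[:2]:
        w=q[m["pixels"]&np.isfinite(q[...,0])]; print(t,m["p"],m["location"],np.median(w,0),w.min(0),w.max(0))
plan([.5715,-.171,.231])
```

```text
[ 0.48534139 -0.00230634  0.23201703] [-0.14813051 -0.08941351  1.93527663 -0.00221938  1.29279587 -1.37088546] 2.9
dish 0.79 [93.4, 211.0] [ 0.44285271 -0.2046864   0.02763337] [ 0.34573415 -0.27129291 -0.00305435] [ 0.4863137  -0.18131071  0.03918931]
dish 0.65 [190.4, 288.1] [ 0.58101414 -0.15928518  0.02957108] [ 4.66114042e-01 -2.06433732e-01 -4.44702038e-04] [ 0.67080632 -0.04125447  0.24445263]
cradle 0.93 [199.0, 342.7] [ 0.64574586 -0.17418686  0.03683473] [ 0.45847941 -0.2215091  -0.00075942] [ 0.69856172 -0.01806398  0.31192449]
cradle 0.66 [212.4, 113.5] [ 0.39294442 -0.04620262  0.04329437] [ 0.33907865 -0.09632261 -0.00296235] [ 0.45347315 -0.00284744  0.04759068]
bottle 0.8 [474.7, 265.2] [0.60117443 0.14349939 0.11850561] [ 0.54163398  0.09891685 -0.00279388] [0.75154093 0.28409046 0.19675194]
bottle 0.18 [341.7, 342.5] [ 7.26884101e-01 -3.81352921e-04  1.87959082e-02] [ 0.68056472 -0.03850754 -0.00235613] [0.75828218 0.034951   0.03282425]
shift/0.75 [-1.898e-01 -1.797e-01 -1.000e-04]
```

View pics/w1.png

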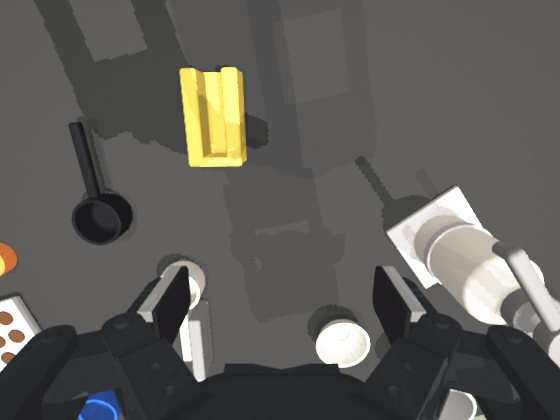

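The wrist view shows the white bowl at (185,285), partly hidden by the left finger, the grey cradle at (195,340), the yellow cradle, the black dish and the pump at right. Continuing over the bowl.

{"method": "play_rows", "body": {
  "steps": [
    [[-0.0475,-0.045,0],[0,0,0]],
    [[-0.0475,-0.045,0],[0,0,0]],
    [[-0.0475,-0.045,0],[0,0,0]],
    [[-0.0475,-0.045,0],[0,0,0]],
    [[0,0,0],[0,0,0]]
  ]
}}

```text
time_s: 3.6
position: [0.574, -0.1752, 0.2311]
tool_rot: [0.001, 0.17, 0.985, -0.001]
ft_force: [-0.1, 0.5, 0.6]
grip_width: 0.0853
finger_force: 0.0
```

Run:
```python
from h import *
from scipy.optimize import least_squares
o=manip.get_obs(); print(o["position"],o["joint_pos"],o["time_s"])
s=cam("wrist"); q=world(s); np.savez("w2.npz",q=q,px=s["pixels"]); cv2.imwrite("pics/w2.png",s["pixels"])
Q=q.reshape(-1,3); 
b=Q[(np.hypot(Q[:,0]-.5715,Q[:,1]+.171)<.036)&(Q[:,2]>.034)&(Q[:,2]<.043)]
f=least_squares(lambda c:np.maximum(np.hypot(*(b[:,:2]-c).T)-.028,0)+np.minimum(np.hypot(*(b[:,:2]-c).T)-.024,0),[.5715,-.171],loss="soft_l1",f_scale=.002)
print(len(b),b.min(0),b.max(0),f.x)
c=Q[(abs(Q[:,0]-.645)<.07)&(abs(Q[:,1]+.2)<.06)&(Q[:,2]>.042)&(Q[:,2]<.055)]
print(len(c),cv2.minAreaRect((c[:,:2]*1000).astype(np.float32)))
# pump from w1
W=np.load("w1.npz")["q"].reshape(-1,3)
p=W[(W[:,2]>.183)&(W[:,2]<.205)&(np.hypot(W[:,0]-.6,W[:,1]-.145)<.07)]
print("pump",len(p),p.min(0),p.max(0),cv2.minAreaRect((p[:,:2]*1000).astype(np.float32)))
for x in np.arange(.54,.65,.008):
    k=p[abs(p[:,0]-x)<.004]
    if len(k): print(round(x,3),len(k),np.round([k[:,1].min(),k[:,1].max(),k[:,2].mean()],4))
l=W[(W[:,2]>.005)&(W[:,2]<.012)&(np.hypot(W[:,0]-.62,W[:,1]-.15)<.085)]
print("plate",len(l),cv2.minAreaRect((l[:,:2]*1000).astype(np.float32)))
plan([*f.x,.231])
```

```text
[ 0.57395289 -0.17519593  0.23110501] [-0.41234184  0.16358203  1.67586557 -0.0016932   1.30003322 -1.64009776] 3.6
606 [ 0.53914737 -0.19969675  0.03400624] [ 0.60618668 -0.14044808  0.0429806 ] [ 0.56793309 -0.16872031]
2273 ((644.3552856445312, -197.124267578125), (55.83625793457031, 96.2889404296875), 70.45952606201172)
pump 2533 [0.54163398 0.12895255 0.18306516] [0.63847115 0.15631191 0.19675194] ((589.5869750976562, 145.73573303222656), (97.63910675048828, 18.55283546447754), 9.861881256103516)
0.54 125 [0.1303 0.1399 0.1884]
0.548 283 [0.129  0.142  0.1908]
0.556 229 [0.1308 0.1441 0.1913]
0.564 235 [0.1331 0.1472 0.1913]
0.572 224 [0.1355 0.1494 0.1913]
0.58 216 [0.1383 0.1519 0.1913]
0.588 215 [0.1408 0.1548 0.1914]
0.596 201 [0.143  0.1563 0.1914]
0.604 155 [0.1453 0.1553 0.1912]
0.612 226 [0.1451 0.154  0.1906]
0.62 265 [0.1427 0.1523 0.1913]
0.628 128 [0.1426 0.1509 0.1935]
0.636 31 [0.1457 0.1503 0.1951]
plate 2426 ((625.2708129882812, 159.99432373046875), (99.915283203125, 99.72344207763672), 17.246816635131836)
shift/0.75 [ 0.0076  0.0027 -0.0002]
```

View pics/w2.png

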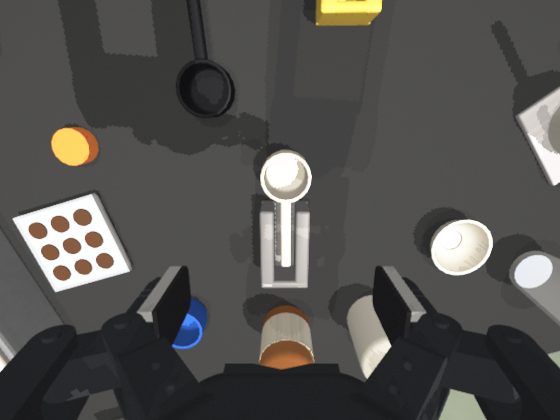

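The wrist view shows the white bowl at (286,177), its handle running down into the grey cradle at (285,245), as described. The fitted cradle measures 96 x 56 mm, matching the spec. The fits give the bowl at about (0.566, -0.169) and the bottle at (0.625, 0.160), yaw 17.2°.

{"method": "play_rows", "body": {
  "steps": [
    [[0.012,0.0045,0.04],[0,0,0]],
    [[0,0,0.06],[0,0,0]],
    [[0,0,0.06],[0,0,0]],
    [[0,0,0.04],[0,0,0]],
    [[0,0,0],[0,0,0]]
  ]
}}

```text
time_s: 4.15
position: [0.5593, -0.1611, 0.0758]
tool_rot: [-0.006, 0.168, 0.986, 0.002]
ft_force: [-0.5, 0.2, -0.5]
grip_width: 0.0851
finger_force: 0.0
```

Run:
```python
from h import *
o=manip.get_obs(); print(o["position"],o["tool_rot"],o["time_s"],o["ft_force"])
plan([.5665,-.169,.005])
```

```text
[ 0.55927173 -0.16110037  0.07581183] [-0.0061997   0.16808402  0.98575171  0.00169925] 4.15 [-0.46510935  0.1619747  -0.52297636]
shift/0.75 [-0.0138 -0.0069  0.0942]
```

{"method": "play_rows", "body": {
  "steps": [
    [[0,0,0],[0,0,0]],
    [[0,0,0],[0,0,0]]
  ]
}}

```text
time_s: 4.35
position: [0.5667, -0.1657, 0.0842]
tool_rot: [0.002, 0.169, 0.986, -0.0]
ft_force: [-0.1, 0.2, 0.0]
grip_width: 0.0854
finger_force: 0.0
```

Run:
```python
from h import *
o=manip.get_obs(); print(o["position"],o["tool_rot"],o["time_s"],o["ft_force"])
plan([.5665,-.169,.005])
```

```text
[ 0.56667378 -0.16566079  0.08423027] [ 2.31980332e-03  1.68862436e-01  9.85636784e-01 -4.75757280e-04] 4.35 [-0.07401441  0.24637317  0.00952728]
shift/0.75 [-0.0008 -0.0043  0.1056]
```

{"method": "play_rows", "body": {
  "steps": [
    [[-0.001,-0.004,0.025],[0,0,0]],
    [[0,0,0.025],[0,0,0]],
    [[0,0,0.02],[0,0,0]],
    [[0,0,0.015],[0,0,0]],
    [[0,0,0],[0,0,0]]
  ]
}}

```text
time_s: 4.85
position: [0.5636, -0.1686, 0.0166]
tool_rot: [-0.001, 0.17, 0.986, 0.0]
ft_force: [0.6, -0.5, -0.6]
grip_width: 0.0855
finger_force: 0.0
```

{"method": "play_rows", "body": {
  "steps": [
    [[0,0,0.01],[0,0,0]],
    [[0,0,0.006],[0,0,0]],
    [[0,0,0],[0,0,0]],
    [[0,0,0],[0,0,0]]
  ]
}}

```text
time_s: 5.25
position: [0.5645, -0.1691, 0.0057]
tool_rot: [0.0, 0.17, 0.986, -0.0]
ft_force: [-0.0, -0.1, -0.4]
grip_width: 0.085
finger_force: 0.0
```

Run:
```python
from h import *
o=manip.get_obs(); print(o["position"],o["tool_rot"],o["time_s"],o["ft_force"])
plan([.5665,-.169,.006])
```

```text
[ 0.5645205  -0.16912416  0.00568365] [ 8.75032163e-05  1.69581856e-01  9.85516101e-01 -3.02450667e-05] 5.25 [-0.01003339 -0.08353824 -0.39638421]
shift/0.75 [-0.0024  0.001  -0.0004]
```

Well placed; closing on the bowl.

{"method": "play_rows", "body": {
  "steps": [
    [[0,0,0],[0,0,0]],
    [[0,0,0],[0,0,0]],
    [[0,0,0],[0,0,0]],
    [[0,0,0],[0,0,0]],
    [[0,0,0],[0,0,0]]
  ],
  "grip": 1
}}

```text
time_s: 5.75
position: [0.5653, -0.1694, 0.0065]
tool_rot: [0.001, 0.17, 0.986, -0.0]
ft_force: [0.7, 0.2, 4.7]
grip_width: 0.0551
finger_force: 63.8
```

{"method": "play_rows", "body": {
  "steps": [
    [[0,0,-0.005],[0,0,0]],
    [[0,0,-0.02],[0,0,0]],
    [[0,0,-0.03],[0,0,0]],
    [[0,0,-0.03],[0,0,0]],
    [[0,0,-0.02],[0,0,0]]
  ]
}}

```text
time_s: 6.25
position: [0.565, -0.1693, 0.0865]
tool_rot: [0.001, 0.17, 0.986, -0.0]
ft_force: [-0.3, 0.0, -0.5]
grip_width: 0.0555
finger_force: 63.5
```

{"method": "play_rows", "body": {
  "steps": [
    [[0,0,0],[0,0,0]],
    [[0,0,0],[0,0,0]]
  ]
}}

```text
time_s: 6.45
position: [0.5642, -0.169, 0.0844]
tool_rot: [0.0, 0.17, 0.986, -0.0]
ft_force: [0.9, -0.9, -1.0]
grip_width: 0.0552
finger_force: 63.5
```

Run:
```python
from h import *
o=manip.get_obs(); print(o["position"],o["tool_rot"],o["time_s"],o["ft_force"],o["grip_width"])
s=cam("wrist"); cv2.imwrite("pics/w3.png",s["pixels"])
plan([.56,.02,.09])
```

```text
[ 0.56418141 -0.16895583  0.08436114] [ 1.13403110e-05  1.69573558e-01  9.85517533e-01 -1.64342791e-05] 6.45 [ 0.87076257 -0.89263576 -1.0030965 ] 0.05516171658309014
shift/0.75 [ 0.0885  0.2356 -0.0086]
```

View pics/w3.png

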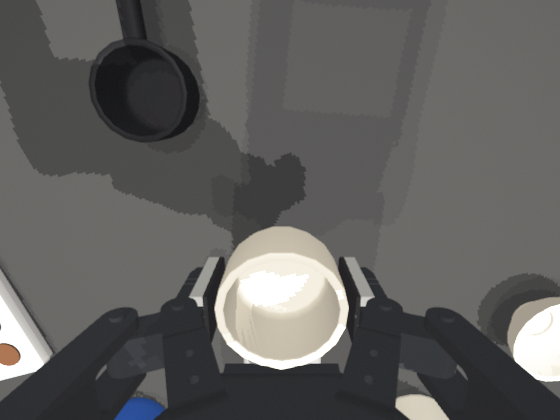

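The bowl is held level at (283,300), its rim between the pads. Carrying it to open bench and turning it so the handle points to world -y.

{"method": "play_rows", "body": {
  "steps": [
    [[0.013,0.034,0],[0,0,0]],
    [[0.02,0.053,0],[0,0,0]],
    [[0.022,0.059,0],[0,0,0]],
    [[0.02,0.053,0],[0,0,0]],
    [[0.013,0.036,0],[0,0,0]]
  ]
}}

```text
time_s: 7.0
position: [0.5589, 0.0219, 0.0823]
tool_rot: [-0.002, 0.169, 0.986, 0.0]
ft_force: [0.4, 0.3, -2.0]
grip_width: 0.0553
finger_force: 63.6
```

{"method": "play_rows", "body": {
  "steps": [
    [[0,0,0],[0,0,0.06]],
    [[0,0,0],[0,0,0.09]],
    [[0,0,0],[0,0,0.09]],
    [[0,0,0],[0,0,0.09]],
    [[0,0,0],[0,0,0.09]]
  ]
}}

```text
time_s: 7.5
position: [0.5595, 0.0193, 0.0823]
tool_rot: [-0.002, 0.469, 0.883, -0.001]
ft_force: [1.1, 0.3, -0.4]
grip_width: 0.0551
finger_force: 63.7
```

{"method": "play_rows", "body": {
  "steps": [
    [[0,0,0],[0,0,0.09]],
    [[0,0,0],[0,0,0.09]],
    [[0,0,0],[0,0,0.09]],
    [[0,0,0],[0,0,0.09]],
    [[0,0,0],[0,0,0.04]]
  ]
}}

```text
time_s: 8.0
position: [0.5595, 0.0192, 0.0823]
tool_rot: [-0.001, 0.708, 0.706, -0.001]
ft_force: [0.6, 0.9, -1.2]
grip_width: 0.0552
finger_force: 63.7
```

{"method": "play_rows", "body": {
  "steps": [
    [[0,0,0.03],[0,0,0]],
    [[0,0,0.03],[0,0,0]],
    [[0,0,0.02],[0,0,0]],
    [[0,0,0.01],[0,0,0]],
    [[0,0,0],[0,0,0]]
  ]
}}

```text
time_s: 8.5
position: [0.5594, 0.0193, 0.0148]
tool_rot: [-0.002, 0.707, 0.707, -0.001]
ft_force: [0.5, 0.2, -0.9]
grip_width: 0.0552
finger_force: 63.7
```

Run:
```python
from h import *
o=manip.get_obs(); print(o["position"],o["tool_rot"],o["joint_pos"],o["time_s"],o["ft_force"],o["grip_width"])
plan([*o["position"][:2],.0065])
```

```text
[0.55937686 0.01927021 0.01483363] [-0.00156997  0.7071275   0.70708312 -0.00130055] [-9.09635232e-02  3.65846507e-01  1.88766168e+00  1.38769893e-05
  8.92161833e-01 -9.09094844e-02] 8.5 [ 0.50653082  0.19738491 -0.88823234] 0.05522753695077772
shift/0.75 [-0.      0.      0.0111]
```

{"method": "play_rows", "body": {
  "steps": [
    [[0,0,0.005],[0,0,0]],
    [[0,0,0.003],[0,0,0]],
    [[0,0,0.002],[0,0,0]],
    [[0,0,0],[0,0,0]],
    [[0,0,0],[0,0,0]]
  ]
}}

```text
time_s: 9.0
position: [0.5614, 0.0191, 0.0097]
tool_rot: [0.0, 0.707, 0.707, 0.0]
ft_force: [0.6, 0.8, -0.7]
grip_width: 0.0552
finger_force: 63.7
```

{"method": "play_rows", "body": {
  "steps": [
    [[0,0,0.002],[0,0,0]],
    [[0,0,0.001],[0,0,0]],
    [[0,0,0.001],[0,0,0]],
    [[0,0,0],[0,0,0]],
    [[0,0,0],[0,0,0]]
  ]
}}

```text
time_s: 9.5
position: [0.5611, 0.0191, 0.0065]
tool_rot: [-0.0, 0.707, 0.707, -0.0]
ft_force: [-1.9, 0.2, 3.1]
grip_width: 0.055
finger_force: 63.9
```

Contact (3 N). Release and rise.

{"method": "play_rows", "body": {
  "steps": [
    [[0,0,0],[0,0,0]],
    [[0,0,0],[0,0,0]],
    [[0,0,0],[0,0,0]],
    [[0,0,0],[0,0,0]],
    [[0,0,0],[0,0,0]]
  ],
  "grip": -1
}}

```text
time_s: 10.0
position: [0.5611, 0.0191, 0.0063]
tool_rot: [0.0, 0.707, 0.707, 0.0]
ft_force: [-0.2, -0.1, 0.4]
grip_width: 0.0855
finger_force: 0.0
```

{"method": "play_rows", "body": {
  "steps": [
    [[0,0,0],[0,0,0]],
    [[0,0,-0.03],[0,0,0]],
    [[0,0,-0.06],[0,0,0]],
    [[0,0,-0.06],[0,0,0]],
    [[0,0,-0.03],[0,0,0]]
  ]
}}

```text
time_s: 10.5
position: [0.5637, 0.0189, 0.146]
tool_rot: [0.003, 0.707, 0.707, 0.002]
ft_force: [1.3, 1.3, 0.1]
grip_width: 0.0856
finger_force: 0.0
```

{"method": "play_rows", "body": {
  "steps": [
    [[0,0,0],[0,0,0]],
    [[0,0,0],[0,0,0]]
  ]
}}

```text
time_s: 10.7
position: [0.5612, 0.0191, 0.1417]
tool_rot: [0.0, 0.707, 0.707, 0.0]
ft_force: [-0.4, 0.7, -0.1]
grip_width: 0.0855
finger_force: 0.0
```

```bash
cat > dish.py <<'E'
from h import *
from scipy.optimize import least_squares
def dish(c0,name="wrist",ang=-90,n="w"):
    s=cam(name); q=world(s); cv2.imwrite(f"pics/{n}.png",s["pixels"]); Q=q[np.isfinite(q[...,0])]
    d=np.hypot(*(Q[:,:2]-c0).T)
    b=Q[(d<.036)&(Q[:,2]>.034)&(Q[:,2]<.043)]
    f=least_squares(lambda c:np.maximum(np.hypot(*(b[:,:2]-c).T)-.028,0)+np.minimum(np.hypot(*(b[:,:2]-c).T)-.024,0),c0,loss="soft_l1",f_scale=.002)
    e=Q[:,:2]-f.x; r=np.hypot(*e.T); a=np.arctan2(e[:,1],e[:,0]); da=(np.degrees(a)-ang+180)%360-180
    h=Q[(r>.04)&(r<.115)&(abs(da)<25)&(Q[:,2]>.025)&(Q[:,2]<.04)]
    print("bowl",len(b),f.x,"z",np.percentile(b[:,2],[50,95]),"handle",len(h))
    if len(h)>5:
        m=np.median(h,0); print(cv2.minAreaRect((h[:,:2]*1000).astype(np.float32)),"yaw",np.degrees(np.arctan2(*(h[:,:2].mean(0)-f.x)[::-1])),"ztop near/far",np.median(h[r[(r>.04)&(r<.115)&(abs(da)<25)&(Q[:,2]>.025)&(Q[:,2]<.04)]<.075][:,2]),np.median(h[r[(r>.04)&(r<.115)&(abs(da)<25)&(Q[:,2]>.025)&(Q[:,2]<.04)]>.075][:,2]))
    return f.x
E
python3 - <<'E'
from dish import *
o=manip.get_obs(); print(o["position"],o["tool_rot"])
dish([.561,.019],n="w4"); plan([.561,-.069,.14])
E
```

```text
[0.56124431 0.01910918 0.14169748] [4.10177756e-04 7.07092830e-01 7.07120545e-01 3.08782263e-04]
bowl 968 [0.55973093 0.01629283] z [0.03667669 0.03783253] handle 896
((560.01513671875, -58.31591033935547), (11.948257446289062, 69.55581665039062), 0.3522447645664215) yaw -89.61143512617308 ztop near/far 0.03044659973499621 0.03045900238685607
shift/0.75 [-0.1176  0.0012  0.0003]
```

View pics/w4.png

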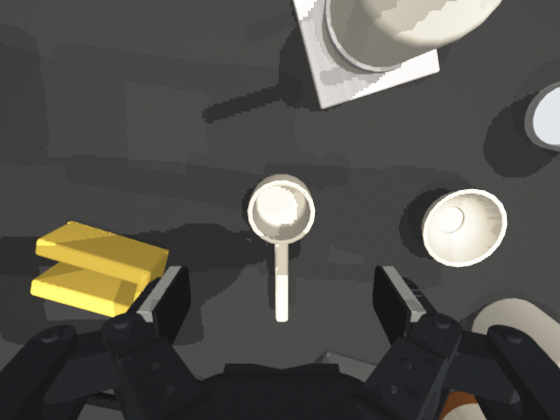

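The dish stands upright on open bench, bowl at (281,208) and handle down to (281,320), nothing near it. Going over the handle and down.

{"method": "play_rows", "body": {
  "steps": [
    [[-0.03,-0.0015,0],[0,0,0]],
    [[-0.05,0,0],[0,0,0]],
    [[-0.041,0,0],[0,0,0]],
    [[0,0,0.04],[0,0,0]],
    [[0,0,0.05],[0,0,0]]
  ]
}}

```text
time_s: 11.25
position: [0.5607, -0.073, 0.0731]
tool_rot: [0.001, 0.708, 0.706, 0.001]
ft_force: [0.2, -0.4, -0.3]
grip_width: 0.0857
finger_force: 0.0
```

{"method": "play_rows", "body": {
  "steps": [
    [[0,0,0.04],[0,0,0]],
    [[0,0,0.025],[0,0,0]],
    [[0,0,0.013],[0,0,0]],
    [[0,0,0.007],[0,0,0]],
    [[0,0,0],[0,0,0]]
  ]
}}

```text
time_s: 11.75
position: [0.5593, -0.0714, 0.0091]
tool_rot: [-0.001, 0.707, 0.707, -0.0]
ft_force: [0.3, 0.2, 0.0]
grip_width: 0.0856
finger_force: 0.0
```

{"method": "play_rows", "body": {
  "steps": [
    [[0,0,0],[0,0,0]],
    [[0,0,0],[0,0,0]]
  ]
}}

```text
time_s: 11.95
position: [0.5612, -0.0719, 0.0114]
tool_rot: [0.001, 0.707, 0.707, 0.001]
ft_force: [1.1, -0.9, 1.3]
grip_width: 0.0853
finger_force: 0.0
```

{"method": "play_rows", "body": {
  "steps": [
    [[0,-0.0005,0.003],[0,0,0]],
    [[0,0,0],[0,0,0]],
    [[0,0,0],[0,0,0]]
  ]
}}

```text
time_s: 12.25
position: [0.5597, -0.0717, 0.0081]
tool_rot: [0.0, 0.707, 0.707, 0.0]
ft_force: [0.4, -0.5, 0.3]
grip_width: 0.0857
finger_force: 0.0
```

{"method": "play_rows", "body": {
  "steps": [
    [[0,0,0],[0,0,0]],
    [[0,0,0],[0,0,0]],
    [[0,0,0],[0,0,0]],
    [[0,0,0],[0,0,0]],
    [[0,0,0],[0,0,0]]
  ],
  "grip": 1
}}

```text
time_s: 12.75
position: [0.5596, -0.0716, 0.0078]
tool_rot: [0.0, 0.707, 0.707, -0.0]
ft_force: [-0.4, 0.4, -0.1]
grip_width: 0.0125
finger_force: 0.2
```

{"method": "play_rows", "body": {
  "steps": [
    [[0,0,0],[0,0,0]],
    [[0,0,0],[0,0,0]],
    [[0,0,0],[0,0,0]],
    [[0,0,0],[0,0,0]]
  ]
}}

```text
time_s: 13.15
position: [0.5596, -0.0716, 0.0079]
tool_rot: [0.0, 0.707, 0.707, 0.0]
ft_force: [-0.7, -0.1, -0.2]
grip_width: 0.0106
finger_force: 60.2
```

Run:
```python
from dish import *
o=manip.get_obs(); print(o["position"],o["tool_rot"],o["grip_width"],o["finger_force"],o["ft_force"],o["time_s"])
b=dish([.56,.017],n="w5")
b2=dish([.56,.017],"top",n="t5")
p=o["position"]
plan([p[0]+.546-b[0],p[1]+.1354-b[1],p[2]])
```

```text
[ 0.55963595 -0.07161714  0.00785573] [2.23120526e-05 7.07113943e-01 7.07099619e-01 2.70586244e-05] 0.010629769277686728 60.152517557144165 [-0.69481234 -0.11661178 -0.24347571] 13.15
bowl 5449 [0.55841374 0.01554907] z [0.03681644 0.0380349 ] handle 5101
((559.8006591796875, -59.35125732421875), (69.36389923095703, 36.14142990112305), 71.85492706298828) yaw -90.27061401635746 ztop near/far 0.030637956304979702 0.030805787875826555
bowl 32 [0.55943955 0.01277675] z [0.03827107 0.04217831] handle 15
((559.6640014648438, -38.57986068725586), (18.282506942749023, 11.721055030822754), 87.8617172241211) yaw -90.73189719359833 ztop near/far 0.030535080396330825 nan
shift/0.75 [ 0.1598 -0.0165 -0.    ]
  return _methods._mean(a, axis=axis, dtype=dtype,
  ret = ret.dtype.type(ret / rcount)
```

Handle held (60 N). Lifting 15 mm and carrying it under the spout.

{"method": "play_rows", "body": {
  "steps": [
    [[0,0,-0.008],[0,0,0]],
    [[0,0,-0.012],[0,0,0]],
    [[0.015,-0.0173,0],[0,0,0]],
    [[0.025,0,0],[0,0,0]],
    [[0.03,0,0],[0,0,0]]
  ]
}}

```text
time_s: 13.75
position: [0.5467, -0.0192, 0.0236]
tool_rot: [0.0, 0.708, 0.707, 0.0]
ft_force: [0.7, -0.9, -1.5]
grip_width: 0.0106
finger_force: 60.0
```

{"method": "play_rows", "body": {
  "steps": [
    [[0.03,0,0],[0,0,0]],
    [[0.025,0,0],[0,0,0]],
    [[0.02,0,0],[0,0,0]],
    [[0.014,0,0],[0,0,0]],
    [[0,0,0],[0,0,0]]
  ]
}}

```text
time_s: 14.25
position: [0.5467, 0.0486, 0.0231]
tool_rot: [0.0, 0.707, 0.708, 0.0]
ft_force: [0.5, -0.0, -0.8]
grip_width: 0.0105
finger_force: 60.0
```

{"method": "play_rows", "body": {
  "steps": [
    [[0,0,0],[0,0,0]],
    [[0,0,0],[0,0,0]]
  ]
}}

```text
time_s: 14.45
position: [0.5467, 0.047, 0.0228]
tool_rot: [0.0, 0.707, 0.707, -0.0]
ft_force: [-0.0, -0.3, -1.0]
grip_width: 0.0106
finger_force: 60.0
```

Run:
```python
from dish import *
o=manip.get_obs(); p=o["position"];print(p,o["tool_rot"],o["grip_width"],o["finger_force"],o["ft_force"],o["time_s"])
s=cam("wrist"); q=world(s); cv2.imwrite("pics/w6.png",s["pixels"]); Q=q[np.isfinite(q[...,0])]
b=Q[(np.hypot(Q[:,0]-.546,Q[:,1]-.1354)<.036)&(Q[:,2]>.045)&(Q[:,2]<.07)]
print(len(b),b.min(0),b.max(0),np.percentile(b[:,2],[5,50,95]))
f=least_squares(lambda c:np.maximum(np.hypot(*(b[:,:2]-c).T)-.028,0)+np.minimum(np.hypot(*(b[:,:2]-c).T)-.024,0),[.546,.1354],loss="soft_l1",f_scale=.002);print(f.x)
l=Q[(Q[:,2]>.005)&(Q[:,2]<.012)&(np.hypot(Q[:,0]-.625,Q[:,1]-.16)<.08)]
print("plate",len(l),cv2.minAreaRect((l[:,:2]*1000).astype(np.float32)))
plan([*p[:2],.0078])
```

```text
[0.54672537 0.0469768  0.02282933] [ 1.29029142e-04  7.07310865e-01  7.06902619e-01 -1.07003553e-04] 0.010554334046195313 59.95785176753998 [-0.03054678 -0.32312546 -0.9887087 ] 14.45
6626 [0.51768344 0.09942045 0.04500051] [0.57329986 0.15800515 0.05393247] [0.04561216 0.05104152 0.05236805]
[0.54559048 0.13328105]
plate 9129 ((621.581787109375, 145.45526123046875), (82.8673324584961, 75.31596374511719), 16.91183090209961)
shift/0.75 [0.0001 0.     0.02  ]
```

View pics/w6.png

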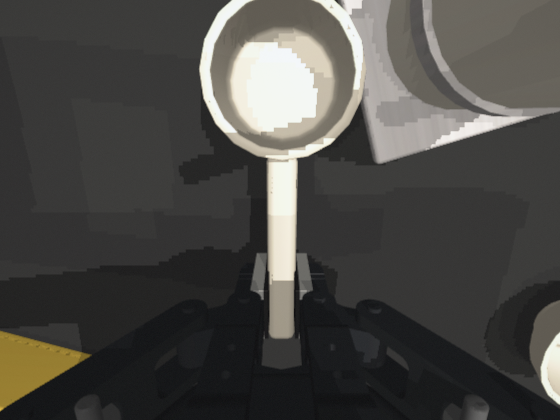

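The wrist view shows the bowl at (283,80), just off the plate's edge at (370,120), handle held between the pads. Fit: bowl 84 mm from the bottle's axis, along the spout. Lowering.

{"method": "play_rows", "body": {
  "steps": [
    [[0,0,0.007],[0,0,0]],
    [[0,0,0.006],[0,0,0]],
    [[0,0,0.004],[0,0,0]],
    [[0,0,0.002],[0,0,0]],
    [[0,0,0],[0,0,0]]
  ]
}}

```text
time_s: 15.0
position: [0.5462, 0.0476, 0.0082]
tool_rot: [-0.0, 0.707, 0.707, -0.0]
ft_force: [0.4, -0.5, -0.7]
grip_width: 0.011
finger_force: 60.1
```

{"method": "play_rows", "body": {
  "steps": [
    [[0,0,0.001],[0,0,0]],
    [[0,0,0],[0,0,0]],
    [[0,0,0],[0,0,0]]
  ]
}}

```text
time_s: 15.3
position: [0.5467, 0.0477, 0.008]
tool_rot: [0.0, 0.707, 0.707, 0.0]
ft_force: [-0.3, -0.1, -0.1]
grip_width: 0.011
finger_force: 60.1
```

{"method": "play_rows", "body": {
  "steps": [
    [[0,0,0],[0,0,0]],
    [[0,0,0],[0,0,0]],
    [[0,0,0],[0,0,0]],
    [[0,0,0],[0,0,0]],
    [[0,0,0],[0,0,0]]
  ],
  "grip": -1
}}

```text
time_s: 15.8
position: [0.5467, 0.0476, 0.0079]
tool_rot: [0.0, 0.707, 0.707, 0.0]
ft_force: [0.7, 0.4, 0.3]
grip_width: 0.0818
finger_force: 0.0
```

{"method": "play_rows", "body": {
  "steps": [
    [[0,0,0],[0,0,0]],
    [[0,0,-0.03],[0,0,0]],
    [[0,0,-0.06],[0,0,0]],
    [[0,0,-0.04],[0,0,0]],
    [[0,0,0],[0,0,0]]
  ]
}}

```text
time_s: 16.3
position: [0.5513, 0.0475, 0.1111]
tool_rot: [0.004, 0.707, 0.707, 0.004]
ft_force: [0.5, -0.6, -0.1]
grip_width: 0.0852
finger_force: 0.0
```

{"method": "play_rows", "body": {
  "steps": [
    [[0,0,0],[0,0,0]],
    [[0,0,0],[0,0,0]]
  ]
}}

```text
time_s: 16.5
position: [0.5453, 0.0477, 0.1039]
tool_rot: [-0.001, 0.707, 0.707, -0.001]
ft_force: [-0.0, -0.8, 0.0]
grip_width: 0.0853
finger_force: 0.0
```

Run:
```python
from dish import *
o=manip.get_obs(); p=o["position"];print(p,o["tool_rot"],o["grip_width"],o["ft_force"],o["time_s"])
b=dish([.5456,.1345],n="w7"); e=b-[.6253,.16]; a=np.radians(17.2); print("in bottle frame",e@[np.cos(a),np.sin(a)],e@[-np.sin(a),np.cos(a)])
plan([.6253,.160,.25])
```

```text
[0.5452617  0.04768207 0.10386265] [-0.00104989  0.70710408  0.70710803 -0.00097849] 0.08533026853088564 [-0.02566615 -0.79569472  0.02956871] 16.5
bowl 1401 [0.54579849 0.13511867] z [0.03683376 0.03800362] handle 1549
((545.5225219726562, 60.467506408691406), (69.79102325439453, 11.685892105102539), 89.68762969970703) yaw -90.38290138149956 ztop near/far 0.030632541074481955 0.03064206092496997
in bottle frame -0.08330368493620759 -0.0002593574768791031
shift/0.75 [ 0.1498  0.1063 -0.1958]
```

View pics/w7.png

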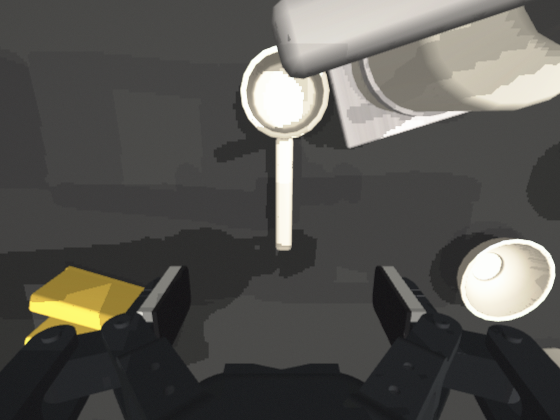

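The dish stands let go, bowl at (285,92) under the nozzle at (295,60), about 3 mm from the spout's axis. Rising, shutting the fingers, then over the pump head.

{"method": "play_rows", "body": {
  "steps": [
    [[0,0,-0.03],[0,0,0]],
    [[0,0,-0.055],[0,0,0]],
    [[0,0,-0.055],[0,0,0]],
    [[0,0,-0.055],[0,0,0]],
    [[0,0,0],[0,0,0]]
  ],
  "grip": 1
}}

```text
time_s: 17.05
position: [0.5503, 0.0475, 0.2576]
tool_rot: [0.004, 0.707, 0.707, 0.004]
ft_force: [0.4, 0.5, -0.4]
grip_width: 0.0121
finger_force: 0.0
```

{"method": "play_rows", "body": {
  "steps": [
    [[0.03,0.021,0],[0,0,0]],
    [[0.045,0.032,0],[0,0,0]],
    [[0.045,0.032,0],[0,0,0]],
    [[0.03,0.021,0],[0,0,0]],
    [[0,0,0],[0,0,0]]
  ]
}}

```text
time_s: 17.55
position: [0.6263, 0.1628, 0.2482]
tool_rot: [-0.001, 0.706, 0.708, -0.001]
ft_force: [-0.1, 0.0, -0.6]
grip_width: 0.0002
finger_force: 0.0
```

{"method": "play_rows", "body": {
  "steps": [
    [[0,0,0],[0,0,0]],
    [[0,0,0],[0,0,0]],
    [[0,0,0],[0,0,0]]
  ]
}}

```text
time_s: 17.85
position: [0.6254, 0.1591, 0.2509]
tool_rot: [-0.0, 0.707, 0.707, -0.001]
ft_force: [0.1, -1.2, 0.3]
grip_width: 0.0001
finger_force: 0.0
```

Run:
```python
from dish import *
o=manip.get_obs(); print(o["position"],o["tool_rot"],o["grip_width"],o["ft_force"],o["time_s"])
s=cam("wrist"); q=world(s); Q=q[np.isfinite(q[...,0])]
p=Q[(Q[:,2]>.194)&(Q[:,2]<.2)&(np.hypot(Q[:,0]-.6253,Q[:,1]-.16)<.03)]
print(len(p)); 
if len(p)>5: print(p.min(0),p.max(0),cv2.minEnclosingCircle((p[:,:2]*1000).astype(np.float32)))
plan([.6253,.160,.20])
```

```text
[0.62542443 0.15911108 0.25085519] [-3.31949571e-04  7.07497593e-01  7.06715377e-01 -6.48436285e-04] 0.00012554383796780958 [ 0.08598244 -1.24866753  0.34431656] 17.85
1627
[0.61006143 0.14414725 0.19400032] [0.64242108 0.17698031 0.19692708] ((626.4215698242188, 160.3710174560547), 16.645872116088867)
shift/0.75 [ 0.0011 -0.0004  0.0683]
```

Pump top found at (0.626, 0.160). Descending, then pressing gently.

{"method": "play_rows", "body": {
  "steps": [
    [[0.0015,0.001,0.02],[0,0,0]],
    [[0,0,0.025],[0,0,0]],
    [[0,0,0.015],[0,0,0]],
    [[0,0,0.005],[0,0,0]],
    [[0,0,0],[0,0,0]]
  ]
}}

```text
time_s: 18.4
position: [0.6262, 0.161, 0.2015]
tool_rot: [-0.001, 0.707, 0.707, -0.001]
ft_force: [-0.2, 0.3, 0.1]
grip_width: -0.0001
finger_force: 0.0
```

{"method": "play_rows", "body": {
  "steps": [
    [[0,0,0.007],[0,0,0]],
    [[0,0,0.006],[0,0,0]],
    [[0,0,0.005],[0,0,0]],
    [[0,0,0.004],[0,0,0]],
    [[0,0,0],[0,0,0]]
  ]
}}

```text
time_s: 18.9
position: [0.6279, 0.1614, 0.1878]
tool_rot: [0.001, 0.707, 0.707, 0.001]
ft_force: [-0.9, -0.7, 6.0]
grip_width: 0.0001
finger_force: 3.0
```

{"method": "play_rows", "body": {
  "steps": [
    [[0,0,0.003],[0,0,0]],
    [[0,0,0.003],[0,0,0]],
    [[0,0,0.002],[0,0,0]],
    [[0,0,0],[0,0,0]],
    [[0,0,0],[0,0,0]]
  ]
}}

```text
time_s: 19.4
position: [0.6279, 0.1614, 0.1828]
tool_rot: [0.001, 0.707, 0.707, 0.001]
ft_force: [-2.1, 0.2, 8.4]
grip_width: 0.0002
finger_force: 3.9
```

{"method": "play_rows", "body": {
  "steps": [
    [[0,0,0.002],[0,0,0]],
    [[0,0,0.002],[0,0,0]],
    [[0,0,0],[0,0,0]],
    [[0,0,0],[0,0,0]]
  ]
}}

```text
time_s: 19.8
position: [0.628, 0.1614, 0.182]
tool_rot: [0.001, 0.707, 0.707, 0.001]
ft_force: [-5.6, -0.9, 14.3]
grip_width: 0.0
finger_force: 7.3
```

Bottomed out (14 N at 14 mm). Retreating upward.

{"method": "play_rows", "body": {
  "steps": [
    [[0,0,-0.008],[0,0,0]],
    [[0,0,-0.02],[0,0,0]],
    [[0,0,-0.03],[0,0,0]],
    [[0,0,-0.04],[0,0,0]],
    [[0,0,-0.02],[0,0,0]]
  ]
}}

```text
time_s: 20.3
position: [0.6278, 0.1615, 0.2687]
tool_rot: [0.001, 0.707, 0.707, 0.001]
ft_force: [0.7, 0.9, 0.3]
grip_width: -0.0003
finger_force: 0.0
```

{"method": "play_rows", "body": {
  "steps": [
    [[-0.04,0,0],[0,0,0]],
    [[-0.05,0,0],[0,0,0]],
    [[-0.05,0,0],[0,0,0]],
    [[0,0,0],[0,0,0]],
    [[0,0,0],[0,0,0]]
  ]
}}

```text
time_s: 20.8
position: [0.6266, 0.0557, 0.2652]
tool_rot: [-0.001, 0.708, 0.706, -0.0]
ft_force: [0.1, -0.3, -0.2]
grip_width: 0.0003
finger_force: 0.0
```

Run:
```python
from dish import *
o=manip.get_obs(); print(o["position"],o["ft_force"],o["time_s"])
b=dish([.5458,.135],n="w8"); print(np.hypot(*(b-[.5489,.1363])))
s=cam("side"); cv2.imwrite("pics/s8.png",cv2.resize(s["pixels"][120:340,180:460],None,fx=2.5,fy=2.5))
q=world(s); Q=q[np.isfinite(q[...,0])]; p=Q[np.hypot(Q[:,0]-.6253,Q[:,1]-.16)<.015]; p=p[p[:,2]<.205]; print("pump top z",np.percentile(p[:,2],95))
```

```text
[0.62657562 0.05566188 0.26523281] [ 0.06818056 -0.327947   -0.15087823] 20.8
bowl 323 [0.54607672 0.13588202] z [0.03659234 0.03810424] handle 586
((545.7772827148438, 61.2783317565918), (69.96409606933594, 12.33149242401123), 89.7500228881836) yaw -89.74937089649936 ztop near/far 0.030510198136187983 0.030462843956299453
0.0028540506201944196
pump top z 0.1983381826735505
```

View pics/s8.png

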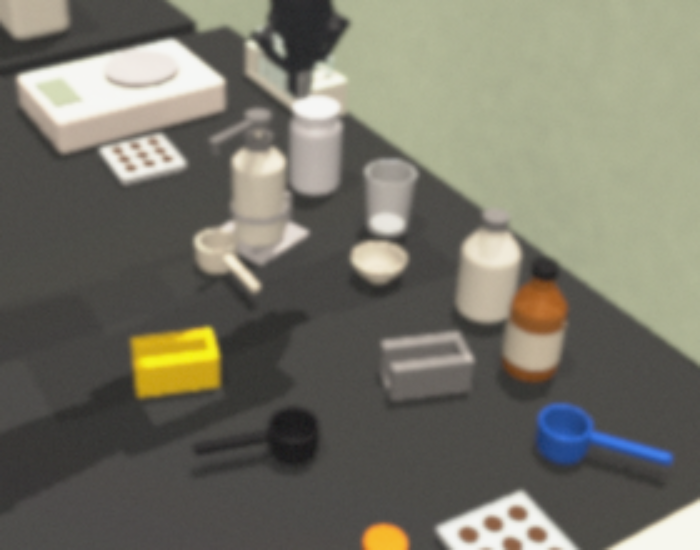

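The dish stands upright at (215,250) under the spout, the pump head at (255,115) is back up, and the bystanders look undisturbed. Handing in.

```bash
python3 -c "
from rig import manip; print(manip.job_done())"
```

```text
the job is handed in; nothing more can be done
None
```

The job is handed in: the dish stands upright under the spout, about 3 mm off its axis by the last measurement, the pump was pressed its full 14 mm and is back up, and no bystander looked moved; the hand-in returned no verdict.

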